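# Lock the guard bar of a pot rack and pad it

### The job

Make the pot rack safe: pick up the rubber mallet and, with a brisk downward blow or two of its head (not a slow push), knock the orange-capped locking pin at the end of the front guard bar fully home, then set the mallet back down on the table. Then hang the blue bumper saddle over the guard bar, square in front of the grey pot with the scrollwork and pointed rim, and let go. Strike the pin with the mallet only, never with the gripper, and leave the three pots standing where they are.

Things in the scene. Friction and masses are not known exactly. Their poses are not given: they have to be found in the camera images.
- rack: Low white steel bench rack, fixed, 500 mm wide (its y), about 285 mm deep, posts 148 mm high. Origin on the table straight under the middle of the front guard bar; +x into the rack, away from the robot, +y along the bar to the locking pin. Its deck (top 50 mm above the table) carries the three pots in a row, their middles about 125 mm behind the bar.
- bar_mid (a point): Middle of the axis of the front guard bar: a level round steel bar of 16 mm diameter, 130 mm above the table, running along the rack's y (axes as the rack). It is free for 200 mm to either side of this point, up to the steel brackets at its ends, whose top plates are 145 mm above the table. The bar is fixed and rests in its place already.
- lock_pin (a joint): Travel of the locking pin, in m: 0 = standing fully up, 0.022 = driven fully home (orange cap down on its steel collar, a hard stop). Starts at 0 to 0.007. A split spring pin, gripped by its own springiness in the bracket 225 mm to +y of the middle of the bar: it moves straight down with a resistance of about 6 N plus 1 N for each 0.1 m/s and stays where it is driven. A brisk blow moves it at 0.1 m/s or more.
- pin_cap: Orange plastic knock cap of the locking pin, 34 mm diameter, 16 mm high, slightly domed. Origin at the centre of the cap's underside, z up. It moves down with the pin (its 12 mm steel shank below is part of it).
- pin_top (a point): Centre of the top of the orange cap, where the mallet strikes. 189 mm above the table when the pin is fully up, 167 mm when fully home. Nothing on the rack but the pots is higher than the cap at home.
- mallet: Rubber mallet, 200 mm long, 0.2 to 0.4 kg: black round head, 54 mm diameter, 72 mm high, pale wooden handle. It stands on the lower face of its head, the handle level. Origin at the centre of that face, z up; the handle points along -x (roughly to the robot), to 173 mm from the head's axis, 22 mm wide (its y) and 28 mm high, its centre line 36 mm above the lower face.
- mallet_head (a point): Centre of the mallet's head, 36 mm above the lower face, axes as the mallet's: 36 mm above the table while it stands, 27 mm if it lies on its side.
- mallet_grip (a point): Good place to hold the handle: on its centre line, 58 mm from the head's axis, 36 mm above the lower face (the centre of mass lies about 16 mm from the head's axis). Grip across its 22 mm width (the mallet's y).
- saddle: Blue bumper saddle of firm moulded rubber, 0.10 to 0.20 kg, an upturned U: 46 mm wide (its x), 80 mm long (its y, along which the slot runs right through), 110 mm high. It stands on its two legs, slot downwards. Origin at the centre of its underside between the leg ends, z up. The slot is 26 mm wide and 60 mm deep; the legs are 10 mm thick. It may hang either way round.
- saddle_roof (a point): Middle of the roof of the saddle's slot, 60 mm above the leg ends; it rests on top of the bar when hung, 8 mm above the bar's axis. Axes as the saddle's.
- saddle_rib (a point): Good place to hold the saddle: middle of the grip rib, 98 mm above the leg ends. The rib stands along the saddle's y on the U's slab (slab top 74 mm above the leg ends): 14 mm thick (x), 54 mm long (y), its top 110 mm above the leg ends. Grip across the 14 mm.
- flame_pot: Grey clay pot covered in coiled scrolls, with four pointed peaks on its rim: 112 mm across at the rim, 155 mm high over the peaks. Stands on the rack's deck in any of the three places. Origin at the centre of its underside. It must not be touched. The saddle has to hang in front of it, middle to middle along the bar.
- brown_pot: Dark brown round-bellied pot, 96 mm across, 100 mm high, on the rack's deck. Origin at the centre of its underside. Leave alone.
- sand_pot: Sand-coloured pot with a pale rim band, about 100 mm across, 105 mm high, on the rack's deck. Origin at the centre of its underside. Leave alone.
Things that resemble listed ones, but are neither listed nor needed, are in the scene too. Leave any red look-alike of the saddle alone.

How it is judged:
On the way, in this order (a step that is already met when the one before it is completed fails the run):
1. a blow of the mallet's head drives the pin: the mallet is on the cap, its head over it, and the pin, not yet home, moves down faster than 0.08 m/s (contact force between mallet and pin_cap above 0.5 N and horizontal distance between mallet_head and pin_top below 0.035 m and velocity of joint lock_pin above 0.08 m/s and value of joint lock_pin below 0.0195 m).
2. the pin is home to within 2 mm (value of joint lock_pin above 0.02 m), for 0.2 s.
3. the mallet is set down on the table and let go, the pin still home (value of joint lock_pin above 0.02 m and height (world z) of mallet_head between 0.015 and 0.048 m and contact force between mallet and the fingers below 0.1 N and contact force between mallet and rack below 0.1 N and linear speed of mallet below 0.02 m/s), for 0.2 s.
4. the saddle hangs on the bar in front of the scrolled pot, let go (z of saddle_roof in the frame of bar_mid between 0.004 and 0.013 m and x of saddle_roof in the frame of bar_mid between -0.009 and 0.009 m and y of saddle_roof in the frame of bar_mid between -0.2 and 0.2 m and angle between saddle's own z axis and vertical below 0.2 rad and angle between the y axis of saddle and the y axis of bar_mid, either way round below 0.2 rad and y of flame_pot in the frame of saddle between -0.025 and 0.025 m and contact force between saddle and the fingers below 0.1 N and linear speed of saddle below 0.02 m/s), for 0.2 s.
At the end, for the whole second after the job is handed in: Pin home within 2 mm; mallet released on the table, standing or lying, clear of the rack; saddle released, at rest over the front bar with its slot roof down on it (within 5 mm), upright and along it within 0.2 rad, its middle within 25 mm of the scrolled pot's middle along the bar (all of step 3 and all of step 4); the robot touches nothing.
It fails at once if the scrolled pot is pushed from its place (over 12 mm) or tipped (over 0.2 rad) (distance of flame_pot from where it was at the start of the episode above 0.012 m or angle between flame_pot's own z axis and vertical above 0.2 rad).
It fails at once if the brown pot is pushed from its place (over 12 mm) or tipped (over 0.2 rad) (distance of brown_pot from where it was at the start of the episode above 0.012 m or angle between brown_pot's own z axis and vertical above 0.2 rad).
It fails at once if the sand pot is pushed from its place (over 12 mm) or tipped (over 0.2 rad) (distance of sand_pot from where it was at the start of the episode above 0.012 m or angle between sand_pot's own z axis and vertical above 0.2 rad).
It fails at once if the gripper or arm presses on the pin's cap (over 2 N) (contact force between any of the fingers, the arm and pin_cap above 2 N).
It also fails if it takes over 64 s, if anything falls off the work surface, if the arm or the gripper's body presses on something with over 40 N, if the wrist force passes 120 N, or if a joint passes its speed limit or range.

### The arm

A 6-joint arm with a two-finger parallel gripper is mounted at the origin on the work surface. World frame = base frame: x ahead of the robot, y to its left, z up, the work surface at z = 0. Lengths are in m, angles in rad, forces in N, time in s.
With the tool pointing down it reaches from about 0.325 to 0.9 m from the base axis. Payload 3.5 kg.
Tool frame: the origin (TCP) lies midway between the tips of the shut fingers; the grasp point (between the pads) lies 19 mm behind it; z points along the fingers, y is the direction in which the jaws open and shut (so a half turn about z gives the same grasp; the last joint's range is limited). The gripper opens to 85 mm and grips with 20 to 120 N. Pads are 22 mm wide; open, the fingers measure 114 mm over their backs; the gripper's body (76 mm by 85 mm) begins 54 mm behind the grasp point. The pads swing forward as they close: fully open they stand 13 mm farther back than shut.
Start: joints at [1.019, 0.276, -0.026, 1.268, 0, 1.467], TCP at [0.271, 0.563, 0.231] pointing down, gripper open.
Joint ranges: [-3.12, 3.12], [-0.85, 1.88], [-1.08, 1.24], [-1.95, 2.15], [-1.57, 1.53], [-3.14, 3.14]. Speed limits (rad/s): [2.57, 2.57, 3.14, 3.14, 3.14, 3.14].

### API

Orientations are given as a 3x3 rotation matrix whose columns are the frame's x, y, z axes.
In Python, from plant import monitor, cams, arm gives the robot as it stands. The module is installed in compiled form; this text tells all that it offers.
- The arm moves only by the tool move_arm, never from a script. Its argument "motion" is text: rows parted by semicolons, each of 7 numbers parted by spaces: the shift along the tool's x, y, z in mm, then the turn, a rotation vector about the tool's x, y, z in rad, then the opening, from -1 (shut) to 1 (fully open), so that 0 is half open. A call has 1 to 8 rows; each row shifts and turns the pose as measured when the row begins, along the tool's axes as they then stand; what a row does not reach is not made up. A row lasts 1/8 s, in which the tool goes at most 62.5 mm and 10.7 degrees, less where a joint would pass 70% of its speed; a pose out of reach is approached as far as the arm can. A call with a gripper value outside its range is refused whole. The fingers move at their own pace and stop on an object; the grip force is fixed at half the most. Time passes only in rows, so rows that do not move let the fingers close. It gives the time, the measured TCP pose, the force and the opening at its end, in the units of the state.
- monitor.sense(): the state, without advancing time (a new reading comes with each control period).
- cams.capture(name): name is "scene" or "top" or "wrist"; returns a dict with "image" (384x512x3 uint8, blue, green, red), "z_map" (384x512 float32, m along the optical axis (not along the pixel's ray), 0 where there is no reading), "fx", "fy", "cx", "cy" (pixels), "view" (4x4, takes a point from world to camera coordinates); the wrist camera has in their place "mount" (4x4, takes a point from camera to tool coordinates, whose origin is the TCP and whose axes are the flange's). Camera axes: x right, y down, z forward; pixel columns grow to the right and rows downward; lengths in m; the calibration is good to about 2 mm. A picture is of the moment at which its call begins: read the wrist's pose just before it.
- arm.sign_off(): hands the job in, once; it reports no verdict.
The state is a dict: "t": time; "joints": joint angles; "qd": joint speeds; "tau": joint torques, N m; "ee_pos": TCP position; "eef_rot": TCP orientation; "contact_force": force on the tool from outside, world axes, zero at the start; "ft_torque": the same for the moment, N m; "opening": finger opening in m.
Only numpy, scipy, OpenCV 4.12 (cv2) and the standard library are available. Lean on these libraries where they do the work, as an engineer would, in place of code of your own. Each camera call takes 0.05 s, during which the arm holds its last target. There are 200 camera calls.

## Working session

There is one attempt and no reset: what is moved stays moved. The work goes in short steps, Python scripts to look and compute and a tool call to move; the robot and the scene stay as the last step left them, time stands still between calls to the robot, and variables do not carry over. Pictures are saved under pics/ and viewed, about 8 in all and at most 12, crops included, and the job is handed in when it is done.

Besides the shell and the picture viewer there is one more tool, called after ">>>" as name(argument=value, ...) on one line, values as JSON. move_arm: Moves the arm, as the interface text tells. Its arguments: {"type":"object","properties":{"motion":{"type":"string"}},"required":["motion"]}

```bash
mkdir -p pics
cat > h.py <<'E'
import numpy as np, cv2
from plant import monitor, cams, arm
def cap(name):
    s=monitor.sense(); d=cams.capture(name)
    if name=='wrist':
        T=np.eye(4); T[:3,:3]=np.array(s['eef_rot']); T[:3,3]=s['ee_pos']
        d['c2w']=T@np.array(d['mount'])
    else: d['c2w']=np.linalg.inv(np.array(d['view']))
    return d
def cloud(d):
    v,u=np.mgrid[:384,:512]; z=d['z_map']
    P=np.stack([(u-d['cx'])/d['fx']*z,(v-d['cy'])/d['fy']*z,z],-1)
    W=P@d['c2w'][:3,:3].T+d['c2w'][:3,3]; W[z==0]=np.nan
    return W
def onplane(d,u,v,h):
    r=d['c2w'][:3,:3]@np.array([(u-d['cx'])/d['fx'],(v-d['cy'])/d['fy'],1]); o=d['c2w'][:3,3]
    return o+r*(h-o[2])/r[2]
E
python3 - <<'E'
from h import *
for n in ('scene','top'):
    d=cap(n); np.savez(n+'.npz',**d); cv2.imwrite(f'pics/{n}0.png',cv2.resize(d['image'],(800,600)))
    print(n,d['c2w'].round(3).tolist(),d['fx'])
s=monitor.sense(); print(s['t'],s['ee_pos'],np.array(s['eef_rot']).round(3).tolist(),s['opening'])
E
```

```text
scene [[-0.265, 0.638, -0.723, 1.136], [0.964, 0.191, -0.185, 0.149], [0.02, -0.746, -0.666, 0.673], [0.0, 0.0, 0.0, 1.0]] 405.6650082236587
top [[-0.021, -0.988, 0.155, 0.426], [-0.999, 0.016, -0.034, 0.009], [0.031, -0.155, -0.987, 0.904], [0.0, 0.0, 0.0, 1.0]] 355.8925520853397
0.1 [0.27083637 0.5624857  0.23025551] [[-0.901, 0.434, -0.001], [0.434, 0.901, -0.002], [0.0, -0.002, -1.0]] 0.08523090021388047
```

View pics/top0.png

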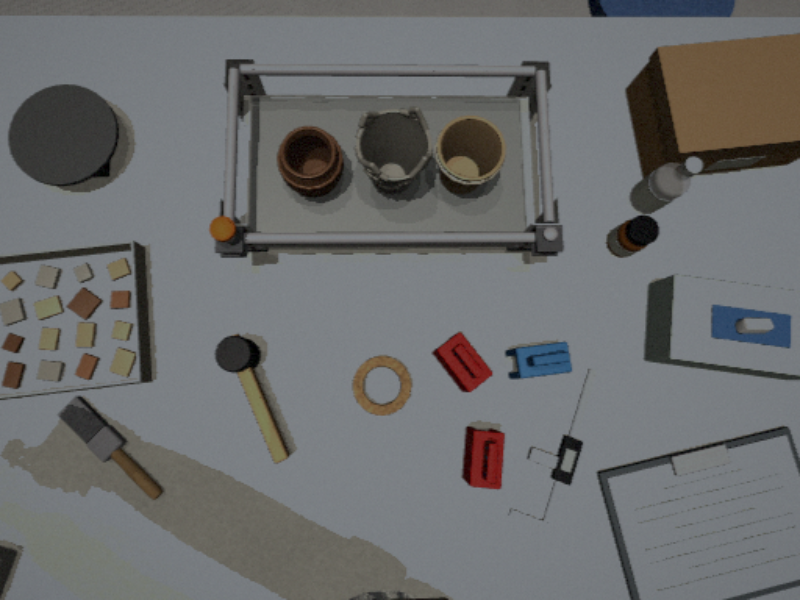

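View pics/scene0.png

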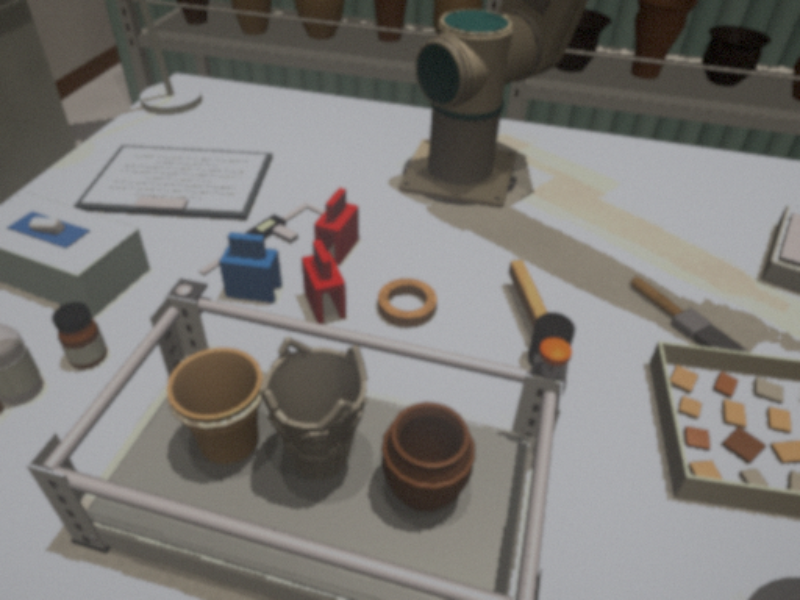

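The top view shows the mallet at (237,353) with its handle to (280,455), the orange cap at (224,229), and the scrolled pot in the middle at (392,150). The blue saddle is at (540,360). The red look-alikes are at (463,362) and (485,458), and the blue pad on the box at (750,325) and the scraper at (110,445) are not listed things. The saddle is the blue upturned U with a rib, and the mallet has the round black head and pale handle. I'll measure these now.

Run:
```python
from h import *
d=dict(np.load('top.npz')); W=cloud(d); im=d['image']; hsv=cv2.cvtColor(im,cv2.COLOR_BGR2HSV)
def box(u0,v0,u1,v1):
    m=np.zeros((384,512),bool); m[int(v0*.64):int(v1*.64),int(u0*.64):int(u1*.64)]=1; return m
Z=W[...,2]
def rep(n,m):
    p=W[m&np.isfinite(Z)]
    c,(a,b),ang=cv2.minAreaRect(p[:,:2].astype(np.float32)*1000)
    v=np.linalg.eigh(np.cov(p[:,:2].T))[1][:,1]
    print(n,len(p),'mean',p.mean(0).round(4),'rect',np.round(c,1),round(a,1),round(b,1),round(ang,1),'axis deg',np.degrees(np.arctan2(v[1],v[0])).round(1),'z',np.percentile(p[:,2],[5,50,95]).round(4)); return p
rep('cap',box(200,205,245,250)&(hsv[...,1]>170)&(Z>.15))
rep('head',box(205,325,265,380)&(Z>.06))
rep('handle',box(225,360,300,470)&(Z>.035)&(Z<.06)&(hsv[...,1]>50))
bl=box(500,330,580,385)
rep('rib',bl&(Z>.1)); rep('slab',bl&(Z>.065)&(Z<.085)); rep('sadall',bl&(Z>.065))
rep('flame',box(350,95,434,195)&(Z>.17)); rep('bar',box(262,225,522,250)&(Z>.125)&(Z<.145))
rep('red1',box(430,330,495,395)&(Z>.1));
o=d; crops=[im[int(v-60)*64//100:int(v+60)*64//100,int(u-80)*64//100:int(u+80)*64//100] for u,v in((540,360),(250,390),(392,150))]
cv2.imwrite('pics/c1.png',np.hstack([cv2.resize(c,(266,200),interpolation=cv2.INTER_CUBIC) for c in crops]))
```

```text
cap 197 mean [0.6301 0.2043 0.1859] rect [631.2 204.8] 30.9 30.5 45.1 axis deg -166.9 z [0.1805 0.1865 0.1887]
head 447 mean [0.472  0.2142 0.072 ] rect [472.4 215.2] 52.1 50.9 90.0 axis deg 70.9 z [0.0676 0.0724 0.0749]
handle 649 mean [0.3829 0.1749 0.0495] rect [385.7 177.8] 155.6 29.2 20.1 axis deg -156.9 z [0.0414 0.0502 0.0528]
rib 157 mean [ 0.4541 -0.2445  0.1099] rect [ 454.3 -245.6] 14.3 53.6 5.9 axis deg 95.7 z [0.1067 0.1102 0.1128]
slab 508 mean [ 0.4537 -0.2412  0.0746] rect [ 454.4 -245.6] 45.8 80.6 5.9 axis deg 95.5 z [0.0717 0.0747 0.0771]
sadall 677 mean [ 0.4538 -0.2416  0.0831] rect [ 454.4 -245.6] 45.8 80.6 5.9 axis deg 95.5 z [0.072  0.0753 0.1116]
flame 745 mean [ 0.7534 -0.0245  0.1849] rect [749. -24.] 104.5 104.8 14.7 axis deg 156.3 z [0.1716 0.1818 0.2037]
bar 1173 mean [ 0.6279 -0.021   0.1368] rect [628.8 -21. ] 370.5 16.4 89.8 axis deg 89.4 z [0.1316 0.1372 0.1401]
red1 166 mean [ 0.4536 -0.126   0.1099] rect [ 453.9 -126.8] 53.8 14.5 36.4 axis deg -143.5 z [0.1051 0.1103 0.1128]
```

View pics/c1.png

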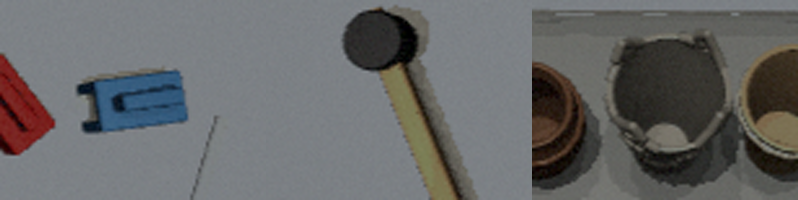

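Crops seen (3 pictures so far): the blue U with its rib is the saddle, the black-headed mallet has a pale handle, and the pot with the peaked rim is the middle one at y about -0.024. First I'll turn the tool, then travel to the mallet grip.

Add to h.py:
```python
from scipy.spatial.transform import Rotation as Ro
def goto(p,yaw):
    "tool shift (mm) and rotvec to put TCP at p, pointing down, tool y at world angle yaw (deg)"
    s=monitor.sense(); R=np.array(s['eef_rot']); c,n=np.cos(np.radians(yaw)),np.sin(np.radians(yaw))
    y=np.array([c,n,0]); z=np.array([0,0,-1.]); T=np.stack([np.cross(y,z),y,z],1)
    print('t',s['t'],'pos',np.round(s['ee_pos'],4),'shift',(R.T@(np.array(p)-s['ee_pos'])*1000).round(1),'rot',Ro.from_matrix(R.T@T).as_rotvec().round(3),'F',np.round(s['contact_force'],1),'op',round(s['opening'],4),'q',np.round(s['joints'],2))
```

```text
(no output)
```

>>> move_arm(motion="0 0 0 0 0 -0.17 1;0 0 0 0 0 -0.17 1;0 0 0 0 0 -0.17 1;0 0 0 0 0 -0.17 1;0 0 0 0 0 -0.17 1")

```text
t: 0.72
ee_pos: [0.2695, 0.5604, 0.2266]
eef_rot: [[-0.909, -0.416, -0.005], [-0.416, 0.909, -0.008], [0.008, -0.005, -1.0]]
contact_force: [0.4, 0.5, 0.0]
opening: 0.0857
```

```bash
python3 -c "
from h import *
goto([.4187,.1919,.12],113.1)"
```

```text
t 0.725 pos [0.2695 0.5604 0.2266] shift [  16.8 -396.6  108.7] rot [-0.005 -0.007  0.026] F [0.4 0.5 0. ] op 0.0857 q [ 1.02  0.28 -0.03  1.27  0.    0.59]
```

>>> move_arm(motion="2 -50 12 0 0 0.02 1;2 -50 12 0 0 0 1;2 -50 12 0 0 0 1;2 -50 12 0 0 0 1;2 -50 12 0 0 0 1;2 -50 12 0 0 0 1;2 -50 12 0 0 0 1;0 0 0 0 0 0 1")

```text
t: 1.72
ee_pos: [0.3984, 0.2242, 0.1386]
eef_rot: [[-0.916, -0.4, -0.007], [-0.4, 0.916, -0.009], [0.01, -0.005, -1.0]]
contact_force: [0.1, 0.5, 0.1]
opening: 0.0854
```

Run:
```python
from h import *
d=cap('wrist'); cv2.imwrite('pics/w1.png',d['image']); W=cloud(d); Z=W[...,2]; X=W[...,0];Y=W[...,1]
hsv=cv2.cvtColor(d['image'],cv2.COLOR_BGR2HSV)
n=np.hypot(X-.472,Y-.214)<.045
p=W[n&(Z>.066)&(Z<.08)]; print('head',len(p),p.mean(0),cv2.minEnclosingCircle((p[:,:2]*1000).astype(np.float32)))
m=(Z>.042)&(Z<.056)&(np.hypot(X-.472,Y-.214)>.04)&(np.hypot(X-.40,Y-.18)<.1)
p=W[m]; v=np.linalg.eigh(np.cov(p[:,:2].T))[1][:,1]; print('handle',len(p),p.mean(0),np.degrees(np.arctan2(v[1],v[0])),cv2.minAreaRect((p[:,:2]*1000).astype(np.float32)))
goto([.4187,.1919,.017],113.1)
```

```text
head 3396 [0.47112936 0.21618647 0.07153456] ((473.6521301269531, 216.4536590576172), 27.34773063659668)
handle 5105 [0.37120784 0.17276099 0.04932473] -156.38735981256175 ((375.8208312988281, 173.9392852783203), (131.1956024169922, 22.303363800048828), 23.585405349731445)
t 1.775 pos [0.3984 0.2256 0.1391] shift [ -6.1 -38.4 122.2] rot [-0.005 -0.009  0.01 ] F [-0.8 -0.6 -0.1] op 0.0852 q [ 0.38  0.06 -0.49  1.03 -0.   -0.04]
```

View pics/w1.png

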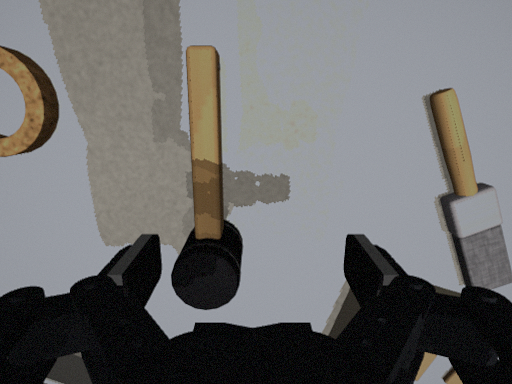

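The wrist view shows the mallet, head at (207,270) and handle up to (203,50), just left of the jaws. I'll shift over it and descend.

>>> move_arm(motion="-3 -20 0 -0.005 -0.009 0 1;-3 -18 0 0 0 0 1;0 0 0 0 0 0 1;0 0 30 0 0 0 1;0 0 30 0 0 0 1;0 0 20 0 0 0 1;0 0 0 0 0 0 1")

```text
t: 2.65
ee_pos: [0.4187, 0.2015, 0.0592]
eef_rot: [[-0.911, -0.412, 0.002], [-0.412, 0.911, 0.006], [-0.005, 0.005, -1.0]]
contact_force: [-0.1, 0.0, 0.7]
opening: 0.0852
```

```bash
python3 -c "
from h import *
goto([.4193,.1928,.017],113.6)"
```

```text
t 2.65 pos [0.4187 0.2015 0.0592] shift [ 3.2 -8.3 42.1] rot [0.005 0.005 0.013] F [-0.1  0.   0.7] op 0.0852 q [ 0.31  0.16 -0.58  0.83  0.01 -0.12]
```

>>> move_arm(motion="3 -10 0 0.005 0.005 0.012 1;0 0 25 0 0 0 1;0 0 18 0 0 0 1;0 0 3 0 0 0 1;0 0 0 0 0 0 1")

```text
t: 3.28
ee_pos: [0.4251, 0.1926, 0.0178]
eef_rot: [[-0.916, -0.401, 0.009], [-0.401, 0.916, 0.001], [-0.009, -0.002, -1.0]]
contact_force: [-0.6, -0.1, 0.4]
opening: 0.0856
```

```bash
python3 -c "
from h import *
goto([.4193,.1928,.017],113.6)"
```

```text
t 3.275 pos [0.4251 0.1926 0.0178] shift [5.2 2.5 0.7] rot [-0.002  0.009  0.001] F [-0.6 -0.1  0.4] op 0.0856 q [ 0.29  0.22 -0.62  0.73 -0.   -0.13]
```

>>> move_arm(motion="5 2 0 0 0.008 0 1;0 0 0 0 0 0 -0.2;0 0 0 0 0 0 -1;0 0 0 0 0 0 -1;0 0 0 0 0 0 -1;0 0 0 0 0 0 -1")

```text
t: 4.03
ee_pos: [0.4213, 0.1931, 0.0203]
eef_rot: [[-0.916, -0.401, 0.006], [-0.401, 0.916, -0.001], [-0.005, -0.003, -1.0]]
contact_force: [-0.1, 0.7, -1.0]
opening: 0.0212
```

```bash
python3 -c "
from h import *
goto([.4193,.1928,.017],113.6)"
```

```text
t 4.025 pos [0.4213 0.1931 0.0203] shift [1.9 0.6 3.3] rot [-0.003  0.005  0.001] F [-0.1  0.7 -1. ] op 0.0212 q [ 0.29  0.21 -0.62  0.74 -0.   -0.12]
```

Gripped at 21 mm. Lifting.

>>> move_arm(motion="0 0 -25 0 0 0 -1;0 0 -50 0 0 0 -1;0 0 -50 0 0 0 -1;0 0 -50 0 0 0 -1;0 0 -50 0 0 0 -1;0 0 -20 0 0 0 -1;0 0 0 0 0 0 -1")

```text
t: 4.9
ee_pos: [0.4149, 0.1915, 0.2664]
eef_rot: [[-0.916, -0.401, -0.009], [-0.401, 0.916, -0.006], [0.01, -0.002, -1.0]]
contact_force: [-0.0, -0.7, -3.3]
opening: 0.0209
```

```bash
python3 -c "
from h import *
goto([.580,.1816,.26],113.6)"
```

```text
t 4.9 pos [0.4149 0.1915 0.2664] shift [-147.4  -75.2    5. ] rot [-0.002 -0.01   0.001] F [-0.  -0.7 -3.3] op 0.0209 q [ 0.29 -0.04 -0.31  1.31 -0.   -0.12]
```

>>> move_arm(motion="-37 -19 0 0 -0.01 0 -1;-37 -19 0 0 0 0 -1;-37 -19 0 0 0 0 -1;-37 -19 0 0 0 0 -1;0 0 0 0 0 0 -1;0 0 0 0 0 0 -1")

```text
t: 5.65
ee_pos: [0.5773, 0.1792, 0.2497]
eef_rot: [[-0.915, -0.402, -0.023], [-0.402, 0.916, -0.007], [0.024, 0.003, -1.0]]
contact_force: [-0.9, -0.4, -2.4]
opening: 0.0213
```

Run:
```python
from h import *
goto([.580,.1816,.26],113.6)
d=cap('scene'); cv2.imwrite('pics/s2.png',cv2.resize(d['image'][100:330,250:512],(800,600),interpolation=cv2.INTER_CUBIC))
d=cap('top'); W=cloud(d); Z=W[...,2]; hsv=cv2.cvtColor(d['image'],cv2.COLOR_BGR2HSV)
n=(np.hypot(W[...,0]-.631,W[...,1]-.204)<.05)&(Z>.2)&(hsv[...,2]<90)
p=W[n]; print(len(p), p.mean(0) if len(p) else '',np.percentile(p[:,2],[5,50,95]) if len(p) else '')
```

```text
t 5.65 pos [0.5773 0.1792 0.2497] shift [ -3.2   1.2 -10.4] rot [ 0.003 -0.024  0.002] F [-0.9 -0.4 -2.4] op 0.0213 q [ 0.19  0.25 -0.02  1.32 -0.   -0.22]
33 [0.64016691 0.17895341 0.2919836 ] [0.25827749 0.29480819 0.30094752]
```

View pics/s2.png

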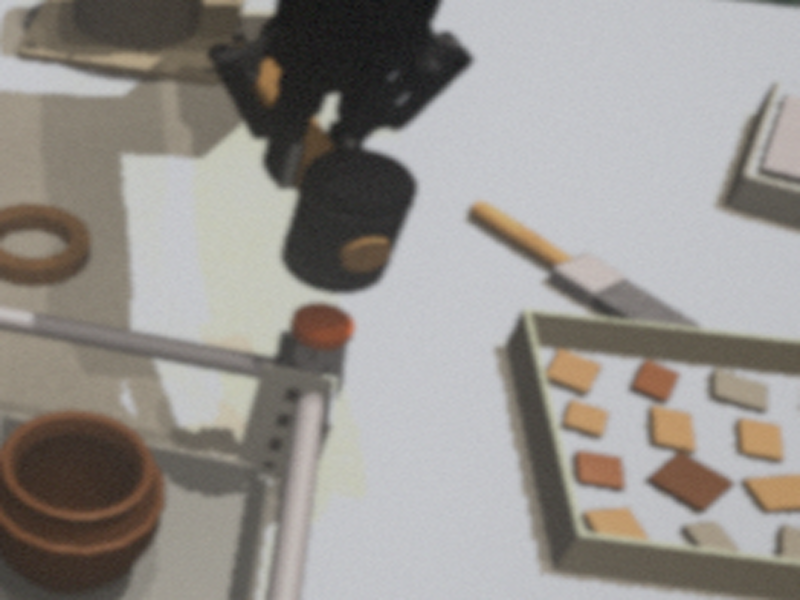

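The mallet seems to droop in the grip: the head's top is at (355,180), the peg at (365,253), and its bottom leans left. I'll measure the tilt from the depth map.

Run:
```python
from h import *
d=cap('scene'); W=cloud(d)
# full-image px = crop/800*262+250 , crop/600*230+100
f=lambda u,v:(int(u/800*262+250),int(v/600*230+100))
def pl(poly):
    m=np.zeros((384,512),np.uint8); cv2.fillPoly(m,[np.array([f(*q) for q in poly])],1)
    p=W[m>0]; p=p[np.isfinite(p).all(1)]; c=np.median(p,0); p=p[np.linalg.norm(p-c,axis=1)<.03]; c=p.mean(0); n=np.linalg.svd(p-c)[2][2]; return len(p),c,n*np.sign(n[2])
n,c,v=pl([(320,175),(360,160),(405,180),(395,200),(330,200)]); print('top',n,c.round(4),v.round(3),np.degrees(np.arccos(v[2])))
n,c,_=pl([(345,240),(385,240),(382,262),(348,266)]); print('peg',n,c.round(4))
for q in [(335,285),(300,270),(375,275)]:
    u,w=f(*q); print(q,W[w-2:w+1,u].round(3).tolist())
goto([.58,.1816,.26],113.6)
```

```text
top 325 [0.6391 0.203  0.3007] [0.021 0.001 1.   ] 1.1988893705484027
peg 132 [0.6586 0.2125 0.2676]
(335, 285) [[0.657, 0.203, 0.241], [0.657, 0.204, 0.239], [0.657, 0.204, 0.237]]
(300, 270) [[0.65, 0.186, 0.243], [0.65, 0.186, 0.24], [0.652, 0.186, 0.24]]
(375, 275) [[0.65, 0.221, 0.248], [0.648, 0.222, 0.244], [0.648, 0.222, 0.243]]
t 5.8 pos [0.5774 0.1795 0.2512] shift [-3.1  0.9 -8.9] rot [ 0.003 -0.021  0.002] F [-0.3 -0.3 -1.9] op 0.0214 q [ 0.2   0.25 -0.02  1.32 -0.   -0.22]
```

No real tilt: the normal is 1.2° off and matches the tool, so it was perspective. The head axis is within about 5 mm of the cap, with the face 41 mm above it. Striking.

>>> move_arm(motion="0 2 0 0 -0.022 0 -1;0 0 0 0 0 0 -1;0 0 36 0 0 0 -1;0 0 38 0 0 0 -1;0 0 0 0 0 0 -1")

```text
t: 6.42
ee_pos: [0.577, 0.1827, 0.182]
eef_rot: [[-0.915, -0.404, 0.011], [-0.404, 0.915, 0.005], [-0.012, 0.0, -1.0]]
contact_force: [-0.3, -1.0, -2.2]
opening: 0.0212
```

```bash
python3 -c "
from h import *
goto([.58,.1816,.184],113.6)
d=cap('scene'); cv2.imwrite('pics/s3.png',cv2.resize(d['image'][150:330,300:500],(660,600),interpolation=cv2.INTER_CUBIC))"
```

```text
t 6.425 pos [0.577  0.1827 0.182 ] shift [-2.3 -2.3 -2. ] rot [0.    0.012 0.004] F [-0.3 -1.  -2.2] op 0.0212 q [ 0.2   0.26 -0.15  1.15  0.   -0.22]
```

View pics/s3.png

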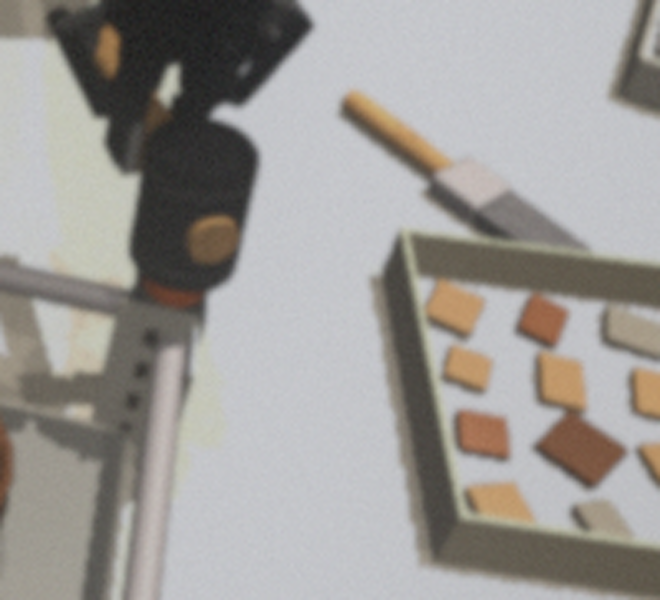

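The head sits at (195,210) squarely on the cap at (175,292), which looks low. I'll lift and draw back to measure the cap height.

>>> move_arm(motion="0 0 -40 0 0 0 -1;40 20 -20 0 0 0 -1;50 20 0 0 0 0 -1;50 20 0 0 0 0 -1;0 0 0 0 0 0 -1")

```text
t: 7.1
ee_pos: [0.4231, 0.1819, 0.2499]
eef_rot: [[-0.914, -0.404, 0.022], [-0.404, 0.915, 0.009], [-0.024, -0.0, -1.0]]
contact_force: [0.7, 0.0, -2.3]
opening: 0.0213
```

Run:
```python
from h import *
goto([.4213,.1931,.03],113.6)
for n in('top','scene'):
    d=cap(n); W=cloud(d); hsv=cv2.cvtColor(d['image'],cv2.COLOR_BGR2HSV)
    m=(np.hypot(W[...,0]-.631,W[...,1]-.204)<.03)&(W[...,2]>.14)&(hsv[...,1]>170)
    p=W[m]; print(n,len(p),p.mean(0).round(4),np.percentile(p[:,2],[5,50,95]).round(4))
    if n=='scene':
        h=(np.abs(W[...,2]-.27)<.1)&(hsv[...,2]<60); 
        cv2.imwrite('pics/s4.png',d['image'])
```

```text
t 7.1 pos [0.4231 0.1819 0.2499] shift [  2.4  11.  219.9] rot [-0.     0.024  0.004] F [ 0.7  0.  -2.3] op 0.0213 q [ 0.26 -0.05 -0.35  1.24  0.   -0.15]
top 186 [0.63   0.204  0.1657] [0.1602 0.1663 0.1687]
scene 118 [0.6373 0.2053 0.1665] [0.1642 0.1665 0.1682]
```

View pics/s4.png

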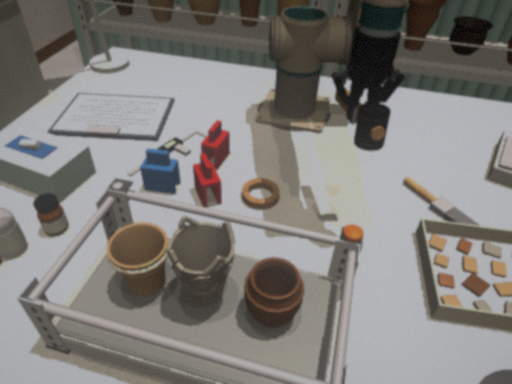

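The cap top went from about 0.1865 to 0.1663 m (20 mm), close to the expected home height. The pots are undisturbed. That is near the tolerance, so a second blow makes sure.

```bash
python3 -c "
from h import *
goto([.579,.182,.235],113.6)"
```

```text
t 7.2 pos [0.4278 0.1825 0.251 ] shift [-137.7  -61.4   20.1] rot [-0.002  0.029  0.003] F [ 0.4 -0.2 -2. ] op 0.0206 q [ 0.26 -0.04 -0.35  1.24  0.   -0.15]
```

>>> move_arm(motion="-48 -20 5 0 0.02 0 -1;-48 -20 0 0 0 0 -1;-46 -20 0 0 0 0 -1;0 0 0 0 0 0 -1")

```text
t: 7.7
ee_pos: [0.5924, 0.1854, 0.2505]
eef_rot: [[-0.915, -0.403, 0.016], [-0.403, 0.915, 0.004], [-0.017, -0.003, -1.0]]
contact_force: [-0.5, -0.4, -3.2]
opening: 0.0209
```

Run:
```python
from h import *
goto([.579,.182,.235],113.6)
d=cap('scene'); W=cloud(d); h=np.linalg.norm(W-[.63,.205,.3],axis=2)<.045
hsv=cv2.cvtColor(d['image'],cv2.COLOR_BGR2HSV)
p=W[h&(hsv[...,2]<70)]; print(len(p),p.min(0),p.max(0))
q=p[p[:,2]>.275]; q=q[q[:,0]<.64]; c=q.mean(0); n=np.linalg.svd(q-c)[2][2]; print(len(q),c,n)
```

```text
t 7.7 pos [0.5924 0.1854 0.2505] shift [13.8  2.4 15.2] rot [-0.003  0.017  0.003] F [-0.5 -0.4 -3.2] op 0.0209 q [ 0.2   0.25 -0.02  1.28  0.   -0.22]
1603 [0.58556733 0.16269525 0.26525477] [0.67102981 0.23143339 0.33531111]
666 [0.61126096 0.19558664 0.31013187] [-0.02418974 -0.26814994  0.96307345]
```

>>> move_arm(motion="13 3 0 0 0.015 0 -1;0 0 0 0 0 0 -1;0 0 45 0 0 0 -1;0 0 38 0 0 0 -1")

```text
t: 8.25
ee_pos: [0.5765, 0.1829, 0.1722]
eef_rot: [[-0.915, -0.404, 0.007], [-0.404, 0.915, -0.002], [-0.006, -0.005, -1.0]]
contact_force: [-19.5, -8.2, 22.9]
opening: 0.0207
```

>>> move_arm(motion="0 0 -40 0 0 0 -1;40 20 -20 0 0 0 -1;50 20 0 0 0 0 -1;50 20 0 0 0 0 -1;0 0 0 0 0 0 -1")

```text
t: 8.88
ee_pos: [0.4095, 0.1801, 0.2296]
eef_rot: [[-0.914, -0.406, -0.004], [-0.406, 0.914, -0.004], [0.005, -0.002, -1.0]]
contact_force: [0.6, -0.4, -2.8]
opening: 0.021
```

Run:
```python
from h import *
goto([.4213,.1931,.03],113.6)
for n in('top','scene'):
    d=cap(n); W=cloud(d); hsv=cv2.cvtColor(d['image'],cv2.COLOR_BGR2HSV)
    m=(np.hypot(W[...,0]-.631,W[...,1]-.204)<.03)&(W[...,2]>.14)&(hsv[...,1]>170)
    p=W[m]; print(n,len(p),p.mean(0).round(4),np.percentile(p[:,2],[5,50,95]).round(4))
cv2.imwrite('pics/s5.png',np.hstack([cv2.resize(d['image'][60:180,310:430],(400,400),interpolation=cv2.INTER_CUBIC),cv2.resize(d['image'][200:280,310:390],(400,400),interpolation=cv2.INTER_CUBIC)]))
```

```text
t 8.875 pos [0.4095 0.1801 0.2296] shift [-17.1   7.5 199.5] rot [-0.002 -0.005  0.006] F [ 0.6 -0.4 -2.8] op 0.021 q [ 0.27 -0.04 -0.39  1.23 -0.   -0.15]
top 186 [0.6301 0.2042 0.1655] [0.1605 0.1662 0.1688]
scene 119 [0.6368 0.2063 0.1663] [0.1636 0.1665 0.1682]
```

View pics/s5.png

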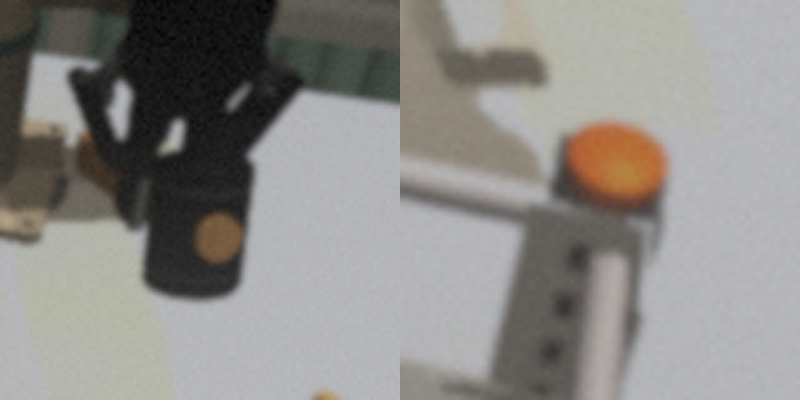

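Pin confirmed home: 23 N on the second blow moved it no further. The mallet is now pitched up a bit in the grip (peg at (218,238) in the crop), so I'll measure its pitch before setting it down.

Run:
```python
from h import *
d=cap('scene'); W=cloud(d); s=monitor.sense(); R=np.array(s['eef_rot']); T=np.array(s['ee_pos'])
q=W[126:137,370:381].reshape(-1,3); q=q[np.isfinite(q).all(1)]; q=np.median(q,0)
print('peg tool frame',R.T@(q-T), 'z',q[2])
L=(W-T)@R; hsv=cv2.cvtColor(d['image'],cv2.COLOR_BGR2HSV)
m=(L[...,0]<-.035)&(L[...,0]>-.1)&(abs(L[...,1])<.03)&(L[...,2]>-.09)&(L[...,2]<.05); m[:126]&=True
p=L[m]; print(len(p),'low z',np.percentile(p[:,2],[2,50,98]))
```

```text
peg tool frame [-0.08089346 -0.00059577 -0.04488477] z 0.2758493537778428
1284 low z [-0.07418151 -0.04556022 -0.00721164]
```

>>> move_arm(motion="0 0 0 0 0.17 0 -1;0 0 0 0 0.16 0 -1;0 0 0 0 0 0 -1")

```text
t: 9.4
ee_pos: [0.4182, 0.181, 0.2305]
eef_rot: [[-0.865, -0.403, -0.298], [-0.38, 0.915, -0.135], [0.328, -0.004, -0.945]]
contact_force: [0.2, 0.3, -2.4]
opening: 0.021
```

```bash
python3 -c "
from h import *
goto([.41,.18,.045],113.6)
d=cap('scene'); W=cloud(d); h=cv2.inRange(cv2.cvtColor(d['image'],cv2.COLOR_BGR2HSV),(5,70,50),(25,255,255))>0
m=h&(np.linalg.norm(W-[.49,.215,.24],axis=2)<.05); p=W[m]; print('peg',len(p),np.median(p,0) if len(p) else '')
s=monitor.sense(); R=np.array(s['eef_rot']); print('grasp',np.array(s['ee_pos'])-R[:,2]*.017)"
```

```text
t 9.4 pos [0.4182 0.181  0.2305] shift [-53.3   3.1 177.9] rot [-0.004 -0.334  0.003] F [ 0.2  0.3 -2.4] op 0.021 q [ 0.29  0.22 -0.15  1.53 -0.04 -0.11]
peg 130 [0.50291001 0.21762199 0.24752419]
grasp [0.4225562  0.18305845 0.24775092]
```

Level: peg z equals handle z at the grip, 0.2477 m. It needs about 210 mm straight down.

>>> move_arm(motion="-12 0 34 0 0 0 -1;-12 0 34 0 0 0 -1;-12 0 34 0 0 0 -1;-12 0 34 0 0 0 -1;-12 0 34 0 0 0 -1;-4 0 10 0 0 0 -1;0 0 0 0 0 0 -1")

```text
t: 10.32
ee_pos: [0.428, 0.1825, 0.0446]
eef_rot: [[-0.876, -0.402, -0.266], [-0.382, 0.916, -0.123], [0.293, -0.006, -0.956]]
contact_force: [0.1, -0.1, -1.8]
opening: 0.0215
```

```bash
python3 -c "
from h import *
s=monitor.sense(); R=np.array(s['eef_rot']); g=np.array(s['ee_pos'])-R[:,2]*.017; print('grasp',g, 'pitch',R[2,0], 'shift',R.T@[0,0,.0375-g[2]]*1000)"
```

```text
grasp [0.43255907 0.18462861 0.06088999] pitch 0.29334116402788324 shift [-6.86124833  0.15157761 22.3605044 ]
```

>>> move_arm(motion="-4 0 12 0 0.035 0 -1;-3 0 9 0 0 0 -1;-1 0 3 0 0 0 -1;0 0 0 0 0 0 -1")

```text
t: 10.82
ee_pos: [0.4325, 0.1837, 0.0242]
eef_rot: [[-0.87, -0.401, -0.286], [-0.379, 0.916, -0.134], [0.316, -0.008, -0.949]]
contact_force: [-0.1, 0.1, -1.2]
opening: 0.0213
```

```bash
python3 -c "
from h import *
s=monitor.sense(); R=np.array(s['eef_rot']); g=np.array(s['ee_pos'])-R[:,2]*.017; print('grasp',g, 'pitch',R[2,0], 'shift',R.T@[0,0,.0365-g[2]]*1000,s['contact_force'])"
```

```text
grasp [0.43738249 0.18593519 0.04029736] pitch 0.31581185075573126 shift [-1.19925064  0.02940942  3.6028961 ] [-0.09128492  0.12039788 -1.23315656]
```

>>> move_arm(motion="-1 0 4 0 0 0 -1;-1 0 1 0 0 0 -1;0 0 0 0 0 0 0;0 0 0 0 0 0 1;0 0 0 0 0 0 1;0 0 -20 0 0 0 1;0 0 -50 0 0 0 1;0 0 -50 0 0 0 1")

```text
t: 11.82
ee_pos: [0.4638, 0.1987, 0.134]
eef_rot: [[-0.867, -0.402, -0.294], [-0.378, 0.916, -0.136], [0.324, -0.007, -0.946]]
contact_force: [1.3, -0.0, -0.0]
opening: 0.0856
```

>>> move_arm(motion="0 0 -45 0 0 0 1;0 0 -20 0 -0.16 0 1;0 0 0 0 -0.16 0 1;0 0 0 0 0 0 1")

```text
t: 12.32
ee_pos: [0.4874, 0.2092, 0.2]
eef_rot: [[-0.916, -0.402, 0.006], [-0.402, 0.916, -0.006], [-0.003, -0.008, -1.0]]
contact_force: [0.1, -0.6, -0.1]
opening: 0.0852
```

Run:
```python
from h import *
goto([.4542,-.2455,.2],5.7)
d=cap('top'); W=cloud(d); Z=W[...,2]; cv2.imwrite('pics/t6.png',d['image'])
p=W[(np.hypot(W[...,0]-.485,W[...,1]-.207)<.035)&(Z>.06)&(Z<.085)]; print('head',len(p),p.mean(0),p[:,2].std())
d=cap('scene'); cv2.imwrite('pics/s6.png',d['image'])
```

```text
t 12.325 pos [0.4874 0.2092 0.2   ] shift [ 213.1 -403.     2.5] rot [-0.002  0.009  1.885] F [ 0.1 -0.6 -0.1] op 0.0852 q [ 0.29  0.13 -0.28  1.16 -0.01 -0.13]
head 422 [0.48493561 0.20565287 0.07202076] 0.0025568637425176636
```

View pics/s6.png

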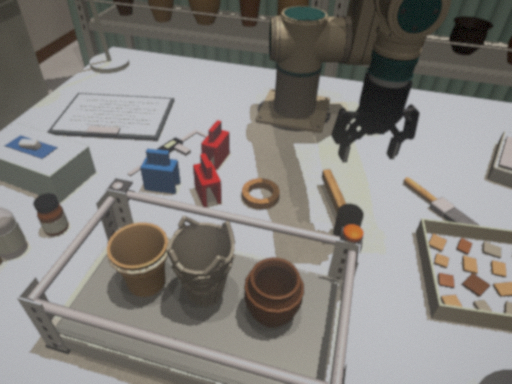

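The mallet stands on its head at pixel (347,222), released, head at (0.485, 0.206) with its top at 0.072. Now to the saddle.

>>> move_arm(motion="26 -50 0 0 0 0 1;26 -50 0 0 0 0 1;26 -50 0 0 0 0 1;26 -50 0 0 0 0 1;26 -50 0 0 0 0 1;26 -50 0 0 0 0 1;26 -50 0 0 0 0 1;10 -20 0 0 0 0 1")

```text
t: 13.42
ee_pos: [0.4811, -0.2201, 0.2033]
eef_rot: [[-0.913, -0.407, 0.002], [-0.407, 0.913, -0.004], [0.0, -0.005, -1.0]]
contact_force: [0.5, -0.2, 0.2]
opening: 0.0855
```

>>> move_arm(motion="0 0 0 0 0 0.185 1;0 0 0 0 0 0.185 1;0 0 0 0 0 0.185 1;0 0 0 0 0 0.185 1;0 0 0 0 0 0.185 1;0 0 0 0 0 0.185 1;0 0 0 0 0 0.185 1;0 0 0 0 0 0.185 1")

```text
t: 14.42
ee_pos: [0.4941, -0.2321, 0.1994]
eef_rot: [[-0.468, 0.884, -0.013], [0.884, 0.468, 0.002], [0.008, -0.01, -1.0]]
contact_force: [0.4, -0.0, 0.0]
opening: 0.0852
```

```bash
python3 -c "
from h import *
goto([.4542,-.2455,.16],5.6)"
```

```text
t 14.425 pos [ 0.4941 -0.2321  0.1994] shift [  6.5 -41.1  39.9] rot [-0.011 -0.006  0.389] F [ 0.4 -0.   0. ] op 0.0852 q [-0.56  0.16 -0.24  1.18 -0.    0.53]
```

>>> move_arm(motion="6 -40 0 -0.01 -0.006 0.18 1;0 0 0 0 0 0.18 1;0 0 0 0 0 0.03 1;0 0 40 0 0 0 1;0 0 0 0 0 0 1")

```text
t: 15.05
ee_pos: [0.4621, -0.2507, 0.158]
eef_rot: [[-0.089, 0.996, -0.006], [0.996, 0.089, 0.003], [0.004, -0.006, -1.0]]
contact_force: [-0.6, 0.9, -0.4]
opening: 0.0853
```

```bash
python3 -c "
from h import *
d=cap('wrist'); W=cloud(d); Z=W[...,2]; h=cv2.cvtColor(d['image'],cv2.COLOR_BGR2HSV)
m=(h[...,0]>95)&(h[...,0]<125)&(h[...,1]>90)&(np.hypot(W[...,0]-.454,W[...,1]+.245)<.06)
for n,k in(('rib',m&(Z>.1)&(Z<.118)),('slab',m&(Z>.066)&(Z<.08))):
    p=W[k]; print(n,len(p),p.mean(0),cv2.minAreaRect((p[:,:2]*1000).astype(np.float32)))
goto([.4542,-.2455,.081],5.6)"
```

```text
rib 1673 [ 0.45680553 -0.24323568  0.10930746] ((456.9170837402344, -244.97628784179688), (14.251124382019043, 53.51498031616211), 6.034720420837402)
slab 4074 [ 0.45730809 -0.23938872  0.07373142] ((457.1318359375, -245.0490264892578), (44.99653244018555, 79.47538757324219), 6.16639518737793)
t 15.1 pos [ 0.4641 -0.2522  0.1605] shift [ 7.5 -9.1 79.5] rot [-0.002 -0.    -0.009] F [ 0.4 -0.6  1.3] op 0.0855 q [-0.62  0.16 -0.33  1.08 -0.    0.86]
```

>>> move_arm(motion="7 -8 0 0 0 -0.012 1;0 0 0 0 0 0 1;0 0 35 0 0 0 1;0 0 30 0 0 0 1;0 0 0 0 0 0 1")

```text
t: 15.72
ee_pos: [0.4601, -0.2487, 0.1015]
eef_rot: [[-0.105, 0.994, 0.008], [0.994, 0.105, -0.007], [-0.008, 0.007, -1.0]]
contact_force: [-0.7, 0.2, 0.0]
opening: 0.0853
```

```bash
python3 -c "
from h import *
goto([.4562,-.2452,.081],6)"
```

```text
t 15.725 pos [ 0.4601 -0.2487  0.1015] shift [ 4.  -3.7 20.5] rot [0.007 0.008 0.   ] F [-0.7  0.2  0. ] op 0.0853 q [-0.62  0.2  -0.42  0.94 -0.    0.85]
```

>>> move_arm(motion="4 -4 8 0.007 0.008 0 1;0 0 13 0 0 0 1;0 0 0 0 0 0 0;0 0 0 0 0 0 -1;0 0 0 0 0 0 -1;0 0 0 0 0 0 -1;0 0 0 0 0 0 -1;0 0 0 0 0 0 -1")

```text
t: 16.73
ee_pos: [0.4583, -0.2468, 0.0835]
eef_rot: [[-0.105, 0.994, 0.006], [0.994, 0.105, -0.004], [-0.004, 0.005, -1.0]]
contact_force: [-0.8, 0.2, -0.7]
opening: 0.0129
```

>>> move_arm(motion="0 0 -20 0 0 0 -1;0 0 -40 0 0 0 -1;0 0 -50 0 0 0 -1;0 0 -50 0 0 0 -1;0 0 -15 0 0 0 -1;0 0 0 0 0 0.1 -1;0 0 0 0 0 0 -1")

```text
t: 17.6
ee_pos: [0.4544, -0.2442, 0.2587]
eef_rot: [[-0.004, 1.0, -0.002], [1.0, 0.004, 0.002], [0.002, -0.002, -1.0]]
contact_force: [0.5, 0.2, -2.4]
opening: 0.0131
```

```bash
python3 -c "
from h import *
goto([.6285,-.024,.26],-0.3)"
```

```text
t 17.6 pos [ 0.4544 -0.2442  0.2587] shift [219.6 174.8  -1.2] rot [-0.002 -0.002  0.009] F [ 0.5  0.2 -2.4] op 0.0131 q [-0.62  0.07 -0.22  1.29  0.    0.95]
```

>>> move_arm(motion="43 34 0 0 0 0.009 -1;43 34 0 0 0 0 -1;43 34 0 0 0 0 -1;43 34 0 0 0 0 -1;25 20 0 0 0 0 -1;0 0 0 0 0 0 -1;0 0 0 0 0 0 -1")

```text
t: 18.48
ee_pos: [0.6096, -0.0415, 0.2449]
eef_rot: [[-0.002, 1.0, -0.022], [1.0, 0.002, 0.006], [0.006, -0.022, -1.0]]
contact_force: [-0.3, -0.3, -1.4]
opening: 0.0127
```

```bash
python3 -c "
from h import *
goto([.6285,-.025,.20],-0.3)
d=cap('scene'); W=cloud(d); h=cv2.cvtColor(d['image'],cv2.COLOR_BGR2HSV)
b=(h[...,0]>95)&(h[...,0]<125)&(h[...,1]>90)&(np.abs(W[...,1]+.02)<.12)&(np.abs(W[...,0]-.63)<.08)&(W[...,2]>.12)
p=W[b]; print('saddle',len(p),np.percentile(p,[1,50,99],axis=0).round(4)); q=p[p[:,2]<.24]; print(cv2.minAreaRect((q[:,:2]*1000).astype(np.float32)))
t=dict(np.load('scene.npz')); W=cloud(t); m=(np.hypot(W[...,0]-.753,W[...,1]+.024)<.065)&(W[...,2]>.17); print('pot',cv2.minEnclosingCircle((W[m][:,:2]*1000).astype(np.float32)))
m=(abs(W[...,0]-.6285)<.015)&(abs(W[...,1]+.02)<.15)&(W[...,2]>.125)&(W[...,2]<.145); print('bar',W[m].mean(0),cv2.minAreaRect((W[m][:,:2]*1000).astype(np.float32)))
cv2.imwrite('pics/s7.png',d['image'])"
```

```text
t 18.475 pos [ 0.6096 -0.0415  0.2449] shift [16.2 19.9 44.5] rot [-0.022 -0.006  0.007] F [-0.3 -0.3 -1.4] op 0.0127 q [-0.17  0.26 -0.02  1.31  0.    1.39]
saddle 1029 [[ 5.928e-01 -7.370e-02  1.717e-01]
 [ 6.301e-01 -2.330e-02  2.321e-01]
 [ 6.335e-01  5.000e-04  2.726e-01]]
((612.0181884765625, -37.408714294433594), (45.19343185424805, 76.70024108886719), 1.070465087890625)
pot ((752.8594360351562, -22.50693702697754), 54.120426177978516)
bar [ 0.63591887 -0.0141762   0.13518339] ((633.49169921875, -20.113937377929688), (299.655517578125, 16.71373176574707), 89.60052490234375)
```

View pics/s7.png

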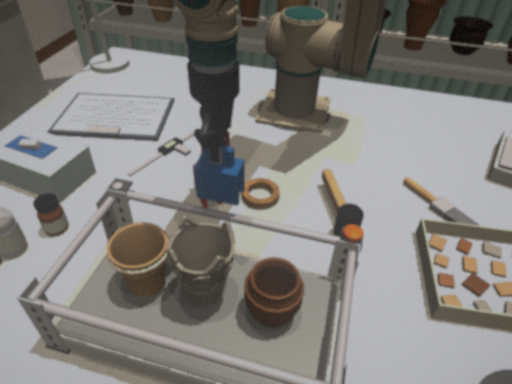

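The saddle hangs upright in the grip at pixel (220,172), still in front of the bar. I'll align it over the bar: target TCP (0.630, -0.026).

>>> move_arm(motion="15 20 0 -0.022 -0.006 0.007 -1;0 0 0 0 0 0 -1;0 0 0 0 0 0 -1")

```text
t: 18.9
ee_pos: [0.6293, -0.0278, 0.244]
eef_rot: [[0.009, 1.0, 0.001], [1.0, -0.009, -0.0], [-0.0, 0.001, -1.0]]
contact_force: [-0.4, -0.4, -1.6]
opening: 0.0128
```

```bash
python3 -c "
from h import *
goto([.630,-.026,.1635],-0.4)"
```

```text
t 18.9 pos [ 0.6293 -0.0278  0.244 ] shift [ 1.9  0.6 80.5] rot [ 0.001  0.    -0.002] F [-0.4 -0.4 -1.6] op 0.0128 q [-0.15  0.28  0.    1.3  -0.    1.43]
```

Well aligned. I'll go down gently, first until the slot just straddles the bar.

>>> move_arm(motion="2 1 12 0 0 0 -1;0 0 12 0 0 0 -1;0 0 10 0 0 0 -1;0 0 0 0 0 0 -1")

```text
t: 19.4
ee_pos: [0.6292, -0.0264, 0.2067]
eef_rot: [[0.01, 1.0, -0.002], [1.0, -0.01, -0.0], [-0.0, -0.002, -1.0]]
contact_force: [-0.4, 0.3, -2.0]
opening: 0.0131
```

```bash
python3 -c "
from h import *
goto([.630,-.026,.1635],-0.4)"
```

```text
t 19.4 pos [ 0.6292 -0.0264  0.2067] shift [ 0.4  0.9 43.2] rot [-0.002  0.    -0.003] F [-0.4  0.3 -2. ] op 0.0131 q [-0.14  0.3  -0.05  1.22 -0.    1.44]
```

>>> move_arm(motion="0 1 15 0 0 0 -1;0 0 15 0 0 0 -1;0 0 8 0 0 0 -1;0 0 0 0 0 0 -1")

```text
t: 19.9
ee_pos: [0.6299, -0.0264, 0.1655]
eef_rot: [[0.01, 1.0, -0.002], [1.0, -0.01, -0.0], [-0.0, -0.002, -1.0]]
contact_force: [-0.1, 0.4, -1.1]
opening: 0.0128
```

```bash
python3 -c "
from h import *
goto([.630,-.026,.1625],-0.4)"
```

```text
t 19.9 pos [ 0.6299 -0.0264  0.1655] shift [0.4 0.1 3. ] rot [-0.002  0.    -0.003] F [-0.1  0.4 -1.1] op 0.0128 q [-0.14  0.33 -0.1   1.15 -0.    1.44]
```

>>> move_arm(motion="0 0 3 0 0 0 -1;0 0 0 0 0 0 -0.5;0 0 0 0 0 0 -0.4;0 0 0 0 0 0 -0.4;0 0 -15 0 0 0 -0.4;0 0 -30 0 0 0 -0.4;0 0 -40 0 0 0 -0.4;0 0 -40 0 0 0 -0.4")

```text
t: 20.9
ee_pos: [0.63, -0.0263, 0.2935]
eef_rot: [[0.01, 1.0, -0.002], [1.0, -0.01, -0.0], [-0.0, -0.002, -1.0]]
contact_force: [0.4, -0.3, 0.7]
opening: 0.0252
```

>>> move_arm(motion="0 -50 0 0 0 0 -0.4;0 -50 0 0 0 0 -0.4;0 -50 0 0 0 0 -0.4;0 0 0 0 0 0 -0.4;0 0 0 0 0 0 -0.4")

```text
t: 21.52
ee_pos: [0.4818, -0.0257, 0.305]
eef_rot: [[0.01, 1.0, 0.02], [1.0, -0.01, -0.004], [-0.004, 0.02, -1.0]]
contact_force: [0.3, 0.2, 0.6]
opening: 0.0256
```

Run:
```python
from h import *
goto([.5,0,.3],0)
d=cap('top'); W=cloud(d); Z=W[...,2]; h=cv2.cvtColor(d['image'],cv2.COLOR_BGR2HSV)
m=(h[...,0]>95)&(h[...,0]<125)&(h[...,1]>90)&(np.hypot(W[...,0]-.63,W[...,1]+.024)<.08)&(Z>.1)
for n,k in(('rib',m&(Z>.175)),('slab',m&(Z>.14)&(Z<.16))):
    p=W[k]; print(n,len(p),np.median(p,0),cv2.minAreaRect((p[:,:2]*1000).astype(np.float32)) if len(p) else '')
m=(np.hypot(W[...,0]-.753,W[...,1]+.024)<.065)&(Z>.17); print('pot',W[m].mean(0),cv2.minEnclosingCircle((W[m][:,:2]*1000).astype(np.float32)))
m=(np.hypot(W[...,0]-.631,W[...,1]-.204)<.03)&(Z>.14)&(h[...,1]>170);print('cap',np.median(W[m],0))
p=W[(np.hypot(W[...,0]-.485,W[...,1]-.207)<.035)&(Z>.06)&(Z<.085)]; print('head',p.mean(0))
a=d['image']; d=cap('scene'); cv2.imwrite('pics/f.png',np.hstack([cv2.resize(d['image'],(400,300)),cv2.resize(a,(400,300))]))
```

```text
t 21.525 pos [ 0.4818 -0.0257  0.305 ] shift [25.9 17.8  5.3] rot [ 0.02   0.004 -0.01 ] F [0.3 0.2 0.6] op 0.0256 q [-0.19 -0.02 -0.22  1.36 -0.    1.39]
rib 0 [nan nan nan] 
slab 0 [nan nan nan] 
pot [ 0.78487045 -0.03393529  0.1855132 ] ((750.957763671875, -24.18735694885254), 52.92765426635742)
cap [0.62937762 0.20397935 0.1660144 ]
head [0.48610598 0.20618784 0.07201233]
  return _methods._mean(a, axis=axis, dtype=dtype,
  ret = um.true_divide(
```

View pics/f.png

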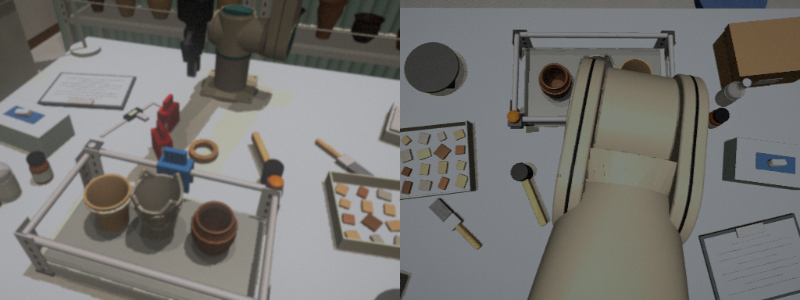

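The picture shows the saddle on the bar at (175,163) in the left view, in front of the scrolled pot. The arm hides it from above, so I'll check with the scene depth.

Run:
```python
from h import *
d=cap('scene'); W=cloud(d); Z=W[...,2]; h=cv2.cvtColor(d['image'],cv2.COLOR_BGR2HSV)
m=(h[...,0]>95)&(h[...,0]<125)&(h[...,1]>90)&(np.hypot(W[...,0]-.63,W[...,1]+.024)<.08)&(Z>.06)
for n,k in(('rib top',m&(Z>.183)),('all',m)):
    p=W[k]; print(n,len(p),np.percentile(p,[2,50,98],axis=0).round(4).tolist(),cv2.minAreaRect((p[:,:2]*1000).astype(np.float32)))
k=(np.hypot(W[...,0]-.753,W[...,1]+.024)<.065)&(Z>.17); print('pot',cv2.minEnclosingCircle((W[k][:,:2]*1000).astype(np.float32)))
```

```text
rib top 183 [[0.6234, -0.0485, 0.1836], [0.6319, -0.0238, 0.1879], [0.6366, 0.0005, 0.19]] ((629.6043701171875, -24.264448165893555), (51.66009521484375, 14.579474449157715), 88.57633972167969)
all 1083 [[0.6156, -0.0605, 0.1096], [0.6381, -0.0202, 0.1532], [0.6553, 0.0139, 0.1891]] ((633.4000244140625, -23.88189697265625), (46.74359130859375, 78.98872375488281), 0.4221329987049103)
pot ((753.16796875, -22.245025634765625), 54.01995849609375)
```

```bash
python3 -c "
from h import *
print(arm.sign_off())"
```

```text
the job is handed in; nothing more can be done
None
```

The job is done and handed in at about 21.5 s of the 64 s allowed; no verdict was reported.

- **Pin:** the first mallet blow drove it down about 20 mm, so the cap top now reads 0.166 m against 0.167 m when home. A second blow, reading about 23 N at the wrist, moved it no further.
- **Mallet:** it turned about 0.33 rad in the grip during the blows. I levelled it and set it standing on its head, released and clear of the rack.
- **Saddle:** it hangs over the bar with its rib top at 0.188 m, exactly the height expected with the slot roof on the bar. It is within about 1.5° of the bar's direction, and its middle is about 2 mm from the scrolled pot's middle along the bar.
- **Pots:** the scrolled pot reads the same position as at the start. The other two I checked only by eye in the last pictures, where they look unmoved.

My last check from the top camera did not work for the saddle because the arm hid it, so I checked the saddle and scrolled pot from the scene camera alone. The two cameras disagreed by about 4 mm on the bar's x position, so I aimed between them; that is inside the slot's play.

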